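# Fold an empty folding crate flat on the glass stall

## Task

The small folding crate among the glasses is empty: fold it flat where it stands. Push its two short end walls in and down first, then its two long walls down over them, until all four lie flat. Only push with the fingers: do not lift the crate or shove it along the table, and leave the glassware around it alone.

Things in the scene. Friction and masses are not known exactly. Their poses are not given: they have to be found in the camera images.
- crate: empty folding crate, grey plastic lattice, loose on the table, about 0.6 kg; outside 180 mm (its x) by 270 mm (its y) by 100 mm high when open. Origin: centre of its underside, z up. Four walls 7 mm thick, hinged at their lower edges, swing only inwards, from upright to flat. Standing end walls prop the long walls, so the end walls fold first. Hinges are stiff: a wall stays where it is left.
- end_left (a joint): angle of the end wall on the crate's +y short side, 162 mm wide: 0 upright, grows as its top tips inwards, 1.571 flat on its stop; starts between 0 and 0.3. About 1 N inwards near the top moves it. Hinge line 131.5 mm from the crate's centre, 15 mm above the table; outer face (upright) 135 mm from the centre.
- end_left_top (a point): middle of that wall's top edge (mid-thickness), 85 mm from its hinge line. The wall is solid to a finger. Folded flat, its upper face lies 18.5 mm above the table.
- end_right (a joint): angle of the end wall on the crate's -y short side, 162 mm wide: 0 upright, grows as its top tips inwards, 1.571 flat on its stop; starts between 0 and 0.3. About 1 N inwards near the top moves it. Hinge line 131.5 mm from the crate's centre, 15 mm above the table; outer face (upright) 135 mm from the centre.
- end_right_top (a point): middle of that wall's top edge (mid-thickness), 85 mm from its hinge line. The wall is solid to a finger. Folded flat, its upper face lies 18.5 mm above the table.
- long_near (a joint): angle of the long wall on the crate's -x long side (robot's side), 270 mm wide: 0 upright, grows as its top tips inwards, 1.571 flat on its stop; starts at 0. About 1 N inwards near the top moves it. Hinge line 86.5 mm from the crate's centre, 25 mm above the table; outer face (upright) 90 mm from the centre.
- long_near_top (a point): middle of that wall's top edge (mid-thickness), 75 mm from its hinge line. The wall is solid to a finger. Folded flat, its upper face lies 28.5 mm above the table, over the end walls.
- long_far (a joint): angle of the long wall on the crate's +x long side (far side), 270 mm wide: 0 upright, grows as its top tips inwards, 1.571 flat on its stop; starts at 0. About 1 N inwards near the top moves it. Hinge line 86.5 mm from the crate's centre, 25 mm above the table; outer face (upright) 90 mm from the centre.
- long_far_top (a point): middle of that wall's top edge (mid-thickness), 75 mm from its hinge line. The wall is solid to a finger. Folded flat, its upper face lies 28.5 mm above the table, over the end walls.
- tumbler_a: bystander: clear tapered tumbler, 88 mm high, 76 mm across the mouth, origin at the centre of its underside, beside a corner of the crate
- tumbler_b: bystander: clear tapered tumbler, 88 mm high, 76 mm across the mouth, origin at the centre of its underside, beside a corner of the crate
- round_a: bystander: clear round-bellied glass, 72 mm high, 74 mm across, origin at the centre of its underside, beside a corner of the crate
- shot_a: bystander: small clear shot glass, 66 mm high, 43 mm across, origin at the centre of its underside, beside a corner of the crate
- straight_a: bystander: straight green-glass long shot, 85 mm high, 46 mm across, origin at the centre of its underside
- goblet_a: bystander: clear stemmed glass, 118 mm high, 68 mm across, origin at the centre of its underside
- decanter: bystander: round clear decanter, 205 mm high, 150 mm across, origin at the centre of its underside

How it is judged:
By the outcome, as a careful person would: the job done as asked, in the order asked, and still so for the second after the job is handed in, with the robot touching nothing.
It also fails if it takes over 64 s, if anything falls off the work surface, if the arm or the gripper's body presses on something with over 40 N, if the wrist force passes 120 N, or if a joint passes its speed limit or range.

## Robot

A 7-joint arm with a two-finger parallel gripper is mounted at the origin on the work surface. World frame = base frame: x ahead of the robot, y to its left, z up, the work surface at z = 0. Lengths are in mm, angles in rad, forces in N, time in s.
With the tool pointing down it reaches from about 425 to 950 mm from the base axis. Payload 16.7 kg.
Tool frame: the origin (TCP) lies at the centre of the arm's flange, where the gripper is bolted on; the fingertips stand 199 mm ahead of it and the grasp point (between the pads) lies 180 mm ahead of it; z points along the fingers, y is the line along which they close (so a half turn about z gives the same grasp; the last joint's range is limited). The gripper opens to 94 mm and grips with 3 to 60 N. Pads are 16 mm wide; open, the fingers measure 119 mm over their backs; the gripper's body (75 mm by 177 mm) begins 78 mm behind the grasp point.
Start: joints at [1.19, 0.426, 0.074, 1.606, -0.034, 1.111, -0.067], TCP at [154.378, -657.081, 404.667] pointing down, gripper open.
Joint ranges: [-2.85, 2.85], [-0.5, 2.14], [-1.23, 1.37], [0.21, 2.46], [-1.02, 4.16], [0.16, 2.05], [-2.73, 2.73]. Speed limits (rad/s): [1.89, 1.89, 2.39, 2.39, 3.01, 3.01, 3.01].

## Interface

Orientations are given as a rotation vector (axis times angle).
In Python, from workcell import * gives the robot as it stands. The module is installed in compiled form; this text tells all that it offers.
- The arm moves only by the tool apply_moves, never from a script. Its argument "targets" is a list of rows, each a list of 3 entries, a list of its own where there are three numbers: the shift along the world's x, y, z in cm, then the turn, a rotation vector about the world's x, y, z in degrees, then the gripper's target within -1 to 1 (fully open at 1, half-way at 0, shut at -1). A call has 1 to 8 rows; each row is the pose to reach, as a shift and turn from the pose commanded when the call began; what a row does not reach only later rows make up. A row lasts 1/8 s, in which the tool goes at most 62.5 mm and 10.7 degrees, less where a joint would pass 70% of its speed; a pose out of reach is approached as far as the arm can. A call with a gripper value outside its range is refused whole. The fingers move at their own pace and stop on an object; "newtons" is the grip in N (left out, the last holds). Time passes only in rows, so rows that repeat a pose let the fingers close. It gives the time, the measured TCP pose, the force, the opening and the grip force at its end, in the units of the state.
- observe(): the state, without advancing time (a new reading comes with each control period).
- camera(name): name is "scene" or "top" or "wrist"; returns the picture (480x640x3 uint8, blue, green, red); there is no depth.
- get_calibration(name): a dict with "intrinsics" (3x3 intrinsics, pixels), "k1" (the pictures are not rectified: a ray, as slopes to the right and down, at radius r is drawn at 1 + k1 r^2 times it, then the intrinsics apply), "position" and "rotation" of the camera in the world. Camera axes: x right, y up, looking along -z (the intrinsics and any distortion apply to the point x, -y, -z); pixel columns grow to the right and rows downward; lengths in mm; the calibration is good to about 2 mm. A picture is of the moment at which its call begins: read the wrist's pose just before it. get_calibration takes no time and is no camera call; for the wrist camera it gives the pose at the moment of the call.
- finish_job(): hands the job in; it is judged then, once.
Trained networks look in the newest picture that a camera, given by its name, has taken for a name from the list of things; names that differ only in an ending like _2 or _b are one class to them, and where a whole thing is asked for, a point or a joint stands for the part that bears it (a point fixed in the world has none). Each returns a list of dicts, best first, with "conf" (0 to 1); they miss things now and then, are a little off and sometimes report something else, mostly with a low value. They report only what shows in the picture. A call takes as long as a camera call.
- recognise(camera, name): "box" ([left, top, right, bottom] in pixels, round what is visible of it).
- mark_of(camera, name): "position" ([column, row] in pixels: a listed point, or the origin of a listed thing).
The state is a dict: "clock": time; "joints": joint angles; "joint_velocities": joint speeds; "joint_torque": joint torques, N m; "tcp_pos": TCP position; "orientation": TCP orientation; "ft_force": force on the tool from outside, world axes, zero at the start; "ft_torque": the same for the moment, N m; "opening": finger opening in mm; "finger_force": force on a finger pad.
Only numpy, scipy, OpenCV 4.12 (cv2) and the standard library are available. Lean on these libraries where they do the work, as an engineer would, in place of code of your own. Each camera call takes 0.05 s, during which the arm holds its last target. There are 200 camera calls.

## Working session

There is one attempt and no reset: what is moved stays moved. The work goes in short steps, Python scripts to look and compute and a tool call to move; the robot and the scene stay as the last step left them, time stands still between calls to the robot, and variables do not carry over. Pictures are saved under pics/ and viewed, at most 10 in all, crops included, and the job is handed in when it is done.

Besides the shell and the picture viewer there is one more tool, called after "Call:" by a JSON object that holds its "method" and its "body", one argument or row to a line. apply_moves: Moves the arm, as the interface text tells. Its arguments: {"type":"object","properties":{"targets":{"type":"array","items":{"type":"array"}},"newtons":{"type":"number"}},"required":["targets"]}

```bash
mkdir -p pics; cat > h.py <<'E'
from workcell import *
import numpy as np, cv2
def ray(cam,px,c=None):
    c=c or get_calibration(cam); K=np.array(c["intrinsics"]); 
    d=np.linalg.solve(K,[px[0],px[1],1.])[:2]; u=d.copy()
    for _ in range(20): u=d/(1+c["k1"]*(u@u))
    R=np.array(c["rotation"]); 
    if R.shape!=(3,3): R=cv2.Rodrigues(R)[0]
    return np.array(c["position"],float), R@np.array([u[0],-u[1],-1.])
def at(cam,px,z):
    p,d=ray(cam,px); return (p+d*(z-p[2])/d[2]).round(1)
def proj(cam,P):
    c=get_calibration(cam); R=np.array(c["rotation"])
    q=R.T@(np.array(P,float)-c["position"]); u=np.array([q[0],-q[1]])/-q[2]
    u=u*(1+c["k1"]*(u@u)); return (np.array(c["intrinsics"])@[u[0],u[1],1])[:2]
E
python3 - <<'E'
from h import *
Z=dict(crate=0,end_left_top=100,end_right_top=100,long_near_top=100,long_far_top=100,tumbler_a=0,round_a=0,shot_a=0,straight_a=0,goblet_a=0,decanter=0)
for cam in ["top","scene"]:
    im=camera(cam); cv2.imwrite(f"pics/{cam}0.png",im)
    print(cam,np.round(get_calibration(cam)["position"]))
    for n,z in Z.items():
        print(n,[(round(r["conf"],2),np.round(r["position"]).tolist(),at(cam,r["position"],z)[:2].tolist()) for r in mark_of(cam,n)][:3])
print(observe()["orientation"],observe()["clock"],observe()["tcp_pos"])
E
```

```text
top [ 278.   -3. 1604.]
crate [(0.83, [305.0, 247.0], [591.2, 26.6])]
end_left_top [(0.74, [261.0, 263.0], [540.0, 135.3]), (0.4, [293.0, 323.0], [390.1, 64.5])]
end_right_top [(0.51, [349.0, 217.0], [642.1, -86.8])]
long_near_top [(0.67, [322.0, 270.0], [513.3, -13.6])]
long_far_top [(0.69, [377.0, 278.0], [485.4, -145.3]), (0.57, [291.0, 208.0], [673.9, 56.0])]
tumbler_a [(0.59, [250.0, 219.0], [676.0, 169.0]), (0.56, [328.0, 176.0], [781.7, -44.6])]
round_a [(0.57, [379.0, 276.0], [502.6, -160.2])]
shot_a [(0.81, [290.0, 324.0], [394.0, 78.2]), (0.31, [480.0, 239.0], [585.6, -432.9])]
straight_a [(0.77, [158.0, 315.0], [438.6, 414.8])]
goblet_a [(0.7, [480.0, 236.0], [592.8, -434.0])]
decanter [(0.82, [149.0, 257.0], [590.8, 436.7])]
scene [ 995. -579. 1024.]
crate [(0.82, [328.0, 236.0], [593.5, 20.4]), (0.53, [275.0, 179.0], [392.3, 89.0])]
end_left_top [(0.84, [337.0, 164.0], [541.2, 136.0])]
end_right_top [(0.64, [310.0, 257.0], [633.8, -100.2]), (0.21, [193.0, 394.0], [626.6, -444.1])]
long_near_top [(0.72, [286.0, 198.0], [504.4, -6.5])]
long_far_top [(0.8, [370.0, 214.0], [674.6, 57.9]), (0.72, [396.0, 206.0], [710.5, 105.5])]
tumbler_a [(0.79, [384.0, 295.0], [776.7, -40.4]), (0.57, [394.0, 203.0], [670.7, 186.4])]
round_a [(0.66, [248.0, 269.0], [500.2, -148.3])]
shot_a [(0.74, [269.0, 180.0], [384.9, 77.9])]
straight_a [(0.63, [363.0, 115.0], [450.3, 401.9])]
goblet_a [(0.75, [192.0, 392.0], [583.2, -428.7])]
decanter [(0.96, [413.0, 125.0], [581.7, 444.0])]
[-3.12068367e+00 -3.61672309e-01 -2.21126519e-05] 1.2 [ 154.37878437 -657.08295584  404.6748134 ]
```

```bash
cat >> h.py <<'E'
def model(v):
    x,y,w,a,b,n,f=v; c,s=np.cos(w),np.sin(w)
    L={"crate":(0,0,0),"end_left_top":(0,131.5-85*np.sin(a),15+85*np.cos(a)),"end_right_top":(0,-131.5+85*np.sin(b),15+85*np.cos(b)),
       "long_near_top":(-86.5+75*np.sin(n),0,25+75*np.cos(n)),"long_far_top":(86.5-75*np.sin(f),0,25+75*np.cos(f))}
    return {k:np.array([x+c*p[0]-s*p[1],y+s*p[0]+c*p[1],p[2]]) for k,p in L.items()}
E
python3 - <<'E'
from h import *
from scipy.optimize import least_squares
ob=[]
for cam in ["top","scene"]:
    im=camera(cam)
    for n in ["crate","end_left_top","end_right_top","long_near_top","long_far_top"]:
        for r in mark_of(cam,n):
            q=np.array(r["position"]); g=proj(cam,model([591,23,.386,.1,.1,0,0])[n])
            if np.hypot(*(q-g))<20: ob.append((cam,n,q))
f=lambda v:np.concatenate([proj(c,model([*v,0,0])[n])-q for c,n,q in ob])
s=least_squares(f,[591,23,.386,.1,.1],loss="soft_l1",x_scale=[10,10,.1,.1,.1],bounds=([400,-200,-1,0,0],[800,200,1,.32,.32]))
print(s.x.round(3)); 
for o,e in zip(ob,s.fun.reshape(-1,2)): print(o[0],o[1],e.round(1))
x,y,w,a,b=s.x
im=camera("top")
c,sn=np.cos(w),np.sin(w)
for z,col in((0,(0,255,0)),(100,(0,0,255))):
    P=[proj("top",(x+c*p-sn*q,y+sn*p+c*q,z)) for p,q in((-90,-135),(90,-135),(90,135),(-90,135))]
    cv2.polylines(im,[np.int32(np.round(np.array(P)*16))],True,col,1,cv2.LINE_AA,4)
cr=im[150:350,200:430]
cv2.imwrite("pics/a.png",cv2.resize(cr,None,fx=3,fy=3,interpolation=cv2.INTER_CUBIC)[:600,:])
cv2.imwrite("pics/b.png",cv2.resize(camera("scene")[80:330,180:460],None,fx=2.4,fy=2.4,interpolation=cv2.INTER_CUBIC))
E
```

```text
Traceback (most recent call last):
  File "h.py", line 14, in proj
    q=R.T@(np.array(P,float)-c["position"]); u=np.array([q[0],-q[1]])/-q[2]
                                                         ~^^^
IndexError: invalid index to scalar variable.
```

Rotation is a rotation vector; fix that in `proj`.

```bash
sed -i 's/c=get_calibration(cam); R=np.array(c\["rotation"\])$/c=get_calibration(cam); R=np.array(c["rotation"]); R=R if R.shape==(3,3) else cv2.Rodrigues(R)[0]/' h.py
cat > fit.py <<'E'
from h import *
from scipy.optimize import least_squares
ob=[]
for cam in ["top","scene"]:
    im=camera(cam)
    for n in ["crate","end_left_top","end_right_top","long_near_top","long_far_top"]:
        for r in mark_of(cam,n):
            q=np.array(r["position"]); g=proj(cam,model([591,23,.386,.1,.1,0,0])[n])
            if np.hypot(*(q-g))<20: ob.append((cam,n,q))
f=lambda v:np.concatenate([proj(c,model([*v,0,0])[n])-q for c,n,q in ob])
s=least_squares(f,[591,23,.386,.1,.1],loss="soft_l1",x_scale=[10,10,.1,.1,.1],bounds=([400,-200,-1,0,0],[800,200,1,.32,.32]))
print(s.x.round(3)); 
for o,e in zip(ob,s.fun.reshape(-1,2)): print(o[0],o[1],e.round(1))
x,y,w,a,b=s.x
im=camera("top")
c,sn=np.cos(w),np.sin(w)
for z,col in((0,(0,255,0)),(100,(0,0,255))):
    P=[proj("top",(x+c*p-sn*q,y+sn*p+c*q,z)) for p,q in((-90,-135),(90,-135),(90,135),(-90,135))]
    cv2.polylines(im,[np.int32(np.round(np.array(P)*16))],True,col,1,cv2.LINE_AA,4)
cr=im[150:350,200:430]
cv2.imwrite("pics/a.png",cv2.resize(cr,None,fx=3,fy=3,interpolation=cv2.INTER_CUBIC)[:600,:])
cv2.imwrite("pics/b.png",cv2.resize(camera("scene")[80:330,180:460],None,fx=2.4,fy=2.4,interpolation=cv2.INTER_CUBIC))
E
python3 fit.py
```

```text
[5.91096e+02 2.08300e+01 4.12000e-01 5.50000e-02 1.03000e-01]
top crate [ 0.5 -0.8]
top end_left_top [-0.   0.4]
top end_right_top [2.5 0.1]
top long_near_top [-0.8  2.1]
top long_far_top [ 0.7 -0.6]
scene crate [-3.5 -0.3]
scene end_left_top [0.9 0.4]
scene end_right_top [ 2.6 -0.7]
scene long_near_top [-0.6  0.7]
scene long_far_top [ 0.9 -1.6]
```

View pics/a.png

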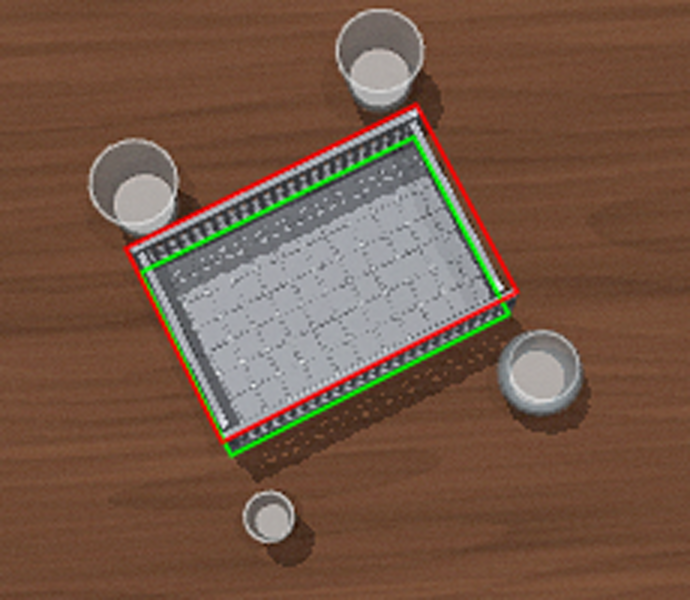

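View pics/b.png

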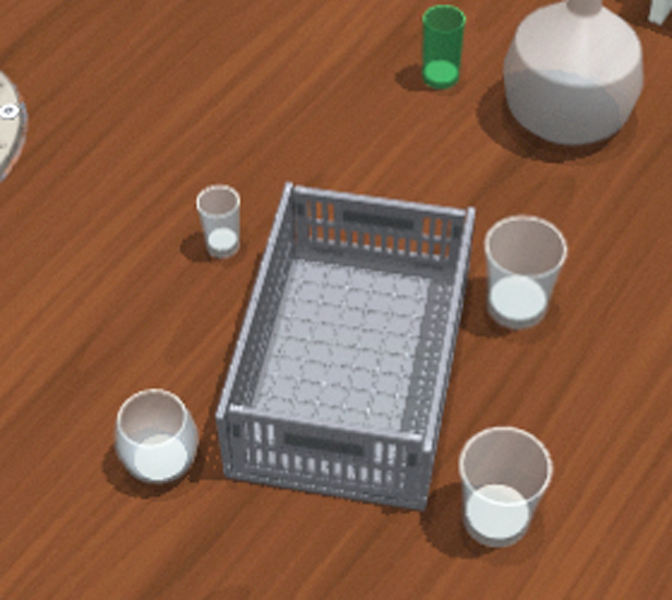

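Call:
{"method": "apply_moves", "body": {
  "targets": [
    [[50.3, 52.7, 0], [0, 0, 10.4], -1],
    [[50.3, 52.7, 0], [0, 0, 10.4], -1],
    [[50.3, 52.7, 0], [0, 0, 10.4], -1],
    [[50.3, 52.7, 0], [0, 0, 10.4], -1],
    [[50.3, 52.7, 0], [0, 0, 10.4], -1],
    [[50.3, 52.7, 0], [0, 0, 10.4], -1],
    [[50.3, 52.7, 0], [0, 0, 10.4], -1],
    [[50.3, 52.7, 0], [0, 0, 10.4], -1]
  ],
  "newtons": 20
}}

```text
clock: 3.0
tcp_pos: [500.7, -293.8, 405.0]
orientation: [3.075, 0.642, 0.001]
ft_force: [0.7, -0.5, -0.2]
opening: 17.1
finger_force: 0.0
```

```bash
cat > plan.py <<'E'
from h import *
import sys
C=np.array([591.1,20.8]); w=.412
def plan(wall,hw=None,r=None,n=8,a0=.12,a1=1.571,push=1.0):
    o=observe(); p=o["tcp_pos"]; e=wall.startswith("end")
    ax={"end_left":(0,1),"end_right":(0,-1),"long_near":(-1,0),"long_far":(1,0)}[wall]
    hu,hz,hw,r=(131.5,15,12.5,70) if e else (86.5,25,8,60)
    d=np.array([np.cos(w)*ax[0]-np.sin(w)*ax[1],np.sin(w)*ax[0]+np.cos(w)*ax[1]])
    print("now",p.round(1),"tip local",[round(float(k),1) for k in ((p[:2]-C)@d,p[2]-199)],"F",np.round(o["ft_force"],1),"t",o["clock"],"open",o["opening"])
    def row(t,u,z): s=(np.array([*(C+d*u),z+199])-p)/10; print(t,s.round(2).tolist())
    u0=hu+3.5+hw
    row("above",u0+22,206); row("low",u0+22,hz+r)
    for a in np.linspace(a0,a1,n): row(round(a,2),hu-r*np.sin(a)+(3.5-push)*np.cos(a)+hw,hz+r*np.cos(a)+(3.5-push)*np.sin(a))
    row("up",hu-r+hw,150)
E
python3 -c "
from plan import *
plan('end_right')"
```

```text
now [ 500.7 -293.8  405. ] tip local [252.1, 206.0] F [ 0.7 -0.5 -0.2] t 3.0 open 17.053134638016854
above [15.83, 15.93, -0.0]
low [15.83, 15.93, -12.1]
0.12 [14.57, 18.81, -12.12]
0.33 [14.0, 20.11, -12.39]
0.53 [13.46, 21.34, -12.95]
0.74 [12.99, 22.43, -13.77]
0.95 [12.59, 23.35, -14.82]
1.16 [12.28, 24.05, -16.05]
1.36 [12.08, 24.5, -17.42]
1.57 [12.0, 24.68, -18.85]
up [12.0, 24.68, -5.6]
```

Call:
{"method": "apply_moves", "body": {
  "targets": [
    [[5, 5, 0], [0, 0, 0], -1],
    [[9, 9, 0], [0, 0, 0], -1],
    [[13, 13, 0], [0, 0, 0], -1],
    [[15.8, 15.9, 0], [0, 0, 0], -1],
    [[15.8, 15.9, -4], [0, 0, 0], -1],
    [[15.8, 15.9, -8], [0, 0, 0], -1],
    [[15.8, 15.9, -12.1], [0, 0, 0], -1],
    [[15.8, 15.9, -12.1], [0, 0, 0], -1]
  ]
}}

```text
clock: 4.0
tcp_pos: [656.7, -136.3, 281.0]
orientation: [-3.073, -0.643, 0.008]
ft_force: [0.7, -0.7, -0.5]
opening: 0.4
finger_force: 0.0
```

```bash
python3 -c "
from plan import *
plan('end_right',n=14)
cv2.imwrite('pics/c.png',cv2.resize(camera('scene')[120:345,200:500],None,fx=2.66,fy=2.66))"
```

```text
now [ 656.7 -136.3  281. ] tip local [170.2, 82.0] F [ 0.7 -0.7 -0.5] t 4.0 open 0.3974077297767717
above [0.23, 0.18, 12.4]
low [0.23, 0.18, 0.3]
0.12 [-1.03, 3.05, 0.28]
0.23 [-1.34, 3.76, 0.18]
0.34 [-1.64, 4.46, -0.02]
0.45 [-1.93, 5.13, -0.3]
0.57 [-2.21, 5.76, -0.65]
0.68 [-2.47, 6.36, -1.09]
0.79 [-2.71, 6.91, -1.59]
0.9 [-2.93, 7.4, -2.16]
1.01 [-3.12, 7.83, -2.78]
1.12 [-3.28, 8.2, -3.45]
1.24 [-3.4, 8.5, -4.16]
1.35 [-3.5, 8.72, -4.9]
1.46 [-3.56, 8.86, -5.67]
1.57 [-3.59, 8.93, -6.45]
up [-3.59, 8.93, 6.8]
```

View pics/c.png

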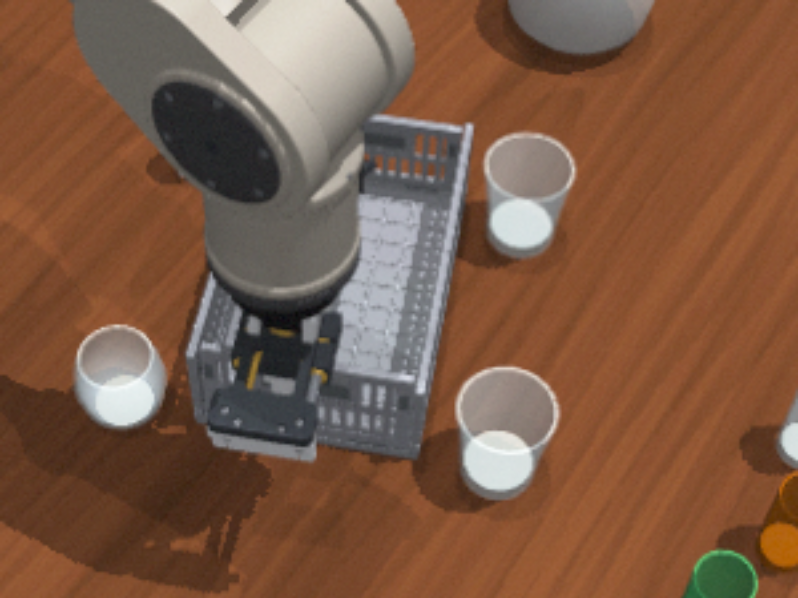

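Call:
{"method": "apply_moves", "body": {
  "targets": [
    [[-0.5, 1.6, 0.1], [0, 0, 0], -1],
    [[-1.0, 2.9, 0.1], [0, 0, 0], -1],
    [[-1.3, 3.6, 0.1], [0, 0, 0], -1],
    [[-1.6, 4.4, -0.1], [0, 0, 0], -1],
    [[-1.9, 5.1, -0.3], [0, 0, 0], -1],
    [[-2.2, 5.7, -0.7], [0, 0, 0], -1],
    [[-2.5, 6.3, -1.1], [0, 0, 0], -1],
    [[-2.5, 6.3, -1.1], [0, 0, 0], -1]
  ]
}}

```text
clock: 5.05
tcp_pos: [632.3, -72.9, 272.1]
orientation: [-3.074, -0.644, 0.001]
ft_force: [0.1, 0.8, -0.4]
opening: 0.5
finger_force: 0.0
```

```bash
python3 -c "
from plan import *
plan('end_right',a0=.68,n=9)
cv2.imwrite('pics/d.png',cv2.resize(camera('scene')[120:345,200:500],None,fx=2.66,fy=2.66))"
```

```text
now [632.3 -72.9 272.1] tip local [102.3, 73.1] F [ 0.1  0.8 -0.4] t 5.05 open 0.5332596675389686
above [2.67, -6.17, 13.29]
low [2.67, -6.17, 1.19]
0.68 [-0.04, 0.03, -0.21]
0.79 [-0.28, 0.57, -0.72]
0.9 [-0.49, 1.06, -1.28]
1.01 [-0.68, 1.5, -1.9]
1.13 [-0.84, 1.86, -2.57]
1.24 [-0.97, 2.16, -3.28]
1.35 [-1.07, 2.38, -4.02]
1.46 [-1.13, 2.52, -4.79]
1.57 [-1.16, 2.59, -5.56]
up [-1.16, 2.59, 7.69]
```

View pics/d.png

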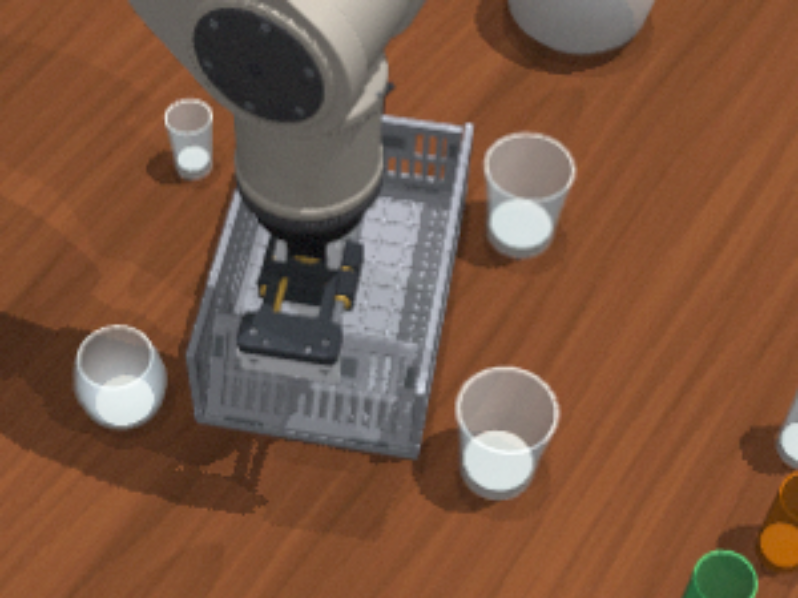

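Call:
{"method": "apply_moves", "body": {
  "targets": [
    [[-0.3, 0.6, -0.7], [0, 0, 0], -1],
    [[-0.5, 1.1, -1.3], [0, 0, 0], -1],
    [[-0.7, 1.5, -1.9], [0, 0, 0], -1],
    [[-0.8, 1.9, -2.6], [0, 0, 0], -1],
    [[-1.0, 2.2, -3.3], [0, 0, 0], -1],
    [[-1.1, 2.4, -4.0], [0, 0, 0], -1],
    [[-1.1, 2.5, -4.8], [0, 0, 0], -1],
    [[-1.2, 2.6, -5.3], [0, 0, 0], -1]
  ]
}}

```text
clock: 6.1
tcp_pos: [620.6, -47.5, 219.0]
orientation: [-3.075, -0.643, 0.0]
ft_force: [0.5, -0.2, 0.1]
opening: 0.2
finger_force: 0.2
```

Call:
{"method": "apply_moves", "body": {
  "targets": [
    [[0, 0, -0.1], [0, 0, 0], -1],
    [[0, 0, -0.2], [0, 0, 0], -1],
    [[0, 0, -0.3], [0, 0, 0], -1],
    [[0, 0, -0.3], [0, 0, 0], -1]
  ]
}}

```text
clock: 6.6
tcp_pos: [620.6, -47.4, 217.8]
orientation: [3.075, 0.643, 0.0]
ft_force: [-6.6, 0.6, 15.0]
opening: 0.7
finger_force: 7.7
```

Call:
{"method": "apply_moves", "body": {
  "targets": [
    [[0, 0, 6], [0, 0, 0], -1],
    [[0, 0, 12], [0, 0, 0], -1],
    [[-2.2, 5, 13], [0, 0, 0], -1],
    [[-4.4, 10, 13], [0, 0, 0], -1],
    [[-6.6, 15, 13], [0, 0, 0], -1],
    [[-8.8, 20, 13], [0, 0, 0], -1],
    [[-9.8, 22.4, 13], [0, 0, 0], -1],
    [[-9.8, 22.4, 13], [0, 0, 0], -1]
  ]
}}

```text
clock: 7.6
tcp_pos: [521.8, 178.6, 347.1]
orientation: [-3.073, -0.648, -0.001]
ft_force: [0.1, -0.5, -0.3]
opening: 0.5
finger_force: 0.0
```

Call:
{"method": "apply_moves", "body": {
  "targets": [
    [[0, 0, -3], [0, 0, 0], -1],
    [[0, 0, -6.1], [0, 0, 0], -1],
    [[0, 0, -6.1], [0, 0, 0], -1]
  ]
}}

```text
clock: 7.98
tcp_pos: [522.4, 175.4, 284.2]
orientation: [3.075, 0.641, -0.005]
ft_force: [-0.3, 0.2, -0.0]
opening: 0.5
finger_force: 0.0
```

```bash
python3 -c "
from plan import *
plan('end_left',n=14)"
```

```text
now [522.4 175.4 284.2] tip local [169.1, 85.2] F [-0.3  0.2 -0. ] t 7.975 open 0.4731989061324745
above [0.08, 0.07, 12.08]
low [0.08, 0.07, -0.02]
0.12 [1.34, -2.8, -0.04]
0.23 [1.65, -3.51, -0.14]
0.34 [1.95, -4.21, -0.34]
0.45 [2.24, -4.87, -0.62]
0.57 [2.52, -5.51, -0.97]
0.68 [2.78, -6.11, -1.41]
0.79 [3.02, -6.66, -1.91]
0.9 [3.24, -7.15, -2.48]
1.01 [3.42, -7.58, -3.1]
1.12 [3.59, -7.95, -3.77]
1.24 [3.71, -8.25, -4.48]
1.35 [3.81, -8.47, -5.22]
1.46 [3.87, -8.61, -5.99]
1.57 [3.9, -8.68, -6.77]
up [3.9, -8.68, 6.48]
```

Call:
{"method": "apply_moves", "body": {
  "targets": [
    [[0.7, -1.4, 0], [0, 0, 0], -1],
    [[1.3, -2.7, 0], [0, 0, 0], -1],
    [[1.6, -3.5, -0.1], [0, 0, 0], -1],
    [[2.0, -4.2, -0.3], [0, 0, 0], -1],
    [[2.2, -4.9, -0.6], [0, 0, 0], -1],
    [[2.5, -5.5, -1.0], [0, 0, 0], -1],
    [[2.8, -6.1, -1.4], [0, 0, 0], -1],
    [[2.8, -6.1, -1.4], [0, 0, 0], -1]
  ]
}}

```text
clock: 8.98
tcp_pos: [550.7, 115.1, 271.2]
orientation: [3.075, 0.642, -0.001]
ft_force: [-0.0, -0.1, -0.2]
opening: 0.6
finger_force: 0.0
```

```bash
python3 -c "
from plan import *
plan('end_left',a0=.68,n=9)"
```

```text
now [550.7 115.1 271.2] tip local [102.6, 72.2] F [-0.  -0.1 -0.2] t 8.975 open 0.5795033404184685
above [-2.75, 6.1, 13.38]
low [-2.75, 6.1, 1.28]
0.68 [-0.04, -0.09, -0.11]
0.79 [0.2, -0.64, -0.62]
0.9 [0.41, -1.13, -1.18]
1.01 [0.6, -1.56, -1.8]
1.13 [0.76, -1.93, -2.47]
1.24 [0.89, -2.22, -3.18]
1.35 [0.99, -2.44, -3.93]
1.46 [1.05, -2.59, -4.69]
1.57 [1.08, -2.65, -5.47]
up [1.08, -2.65, 7.78]
```

Call:
{"method": "apply_moves", "body": {
  "targets": [
    [[0.2, -0.7, -0.6], [0, 0, 0], -1],
    [[0.4, -1.2, -1.2], [0, 0, 0], -1],
    [[0.6, -1.6, -1.8], [0, 0, 0], -1],
    [[0.8, -2.0, -2.5], [0, 0, 0], -1],
    [[0.9, -2.3, -3.2], [0, 0, 0], -1],
    [[1.0, -2.5, -3.9], [0, 0, 0], -1],
    [[1.1, -2.6, -4.7], [0, 0, 0], -1],
    [[1.1, -2.7, -5.2], [0, 0, 0], -1]
  ]
}}

```text
clock: 9.98
tcp_pos: [561.6, 88.7, 219.0]
orientation: [-3.075, -0.643, 0.001]
ft_force: [-0.3, -0.5, 0.8]
opening: 0.2
finger_force: 0.2
```

Call:
{"method": "apply_moves", "body": {
  "targets": [
    [[0, 0, -0.1], [0, 0, 0], -1],
    [[0, 0, -0.2], [0, 0, 0], -1],
    [[0, 0, -0.3], [0, 0, 0], -1],
    [[0, 0, -0.3], [0, 0, 0], -1]
  ]
}}

```text
clock: 10.48
tcp_pos: [561.6, 88.8, 217.7]
orientation: [3.075, 0.643, 0.001]
ft_force: [-6.6, -0.9, 17.8]
opening: 0.6
finger_force: 8.6
```

Call:
{"method": "apply_moves", "body": {
  "targets": [
    [[0, 0, 6], [0, 0, 0], -1],
    [[0, 0, 12], [0, 0, 0], -1],
    [[-2.5, -3.6, 13.5], [0, 0, 0], -1],
    [[-5, -7.2, 13.5], [0, 0, 0], -1],
    [[-8, -11.6, 13.5], [0, 0, 0], -1],
    [[-8, -11.6, 13.5], [0, 0, 0], -1]
  ]
}}

```text
clock: 11.22
tcp_pos: [479.8, -30.3, 352.0]
orientation: [3.075, 0.636, -0.0]
ft_force: [-0.8, 0.7, 0.3]
opening: 0.6
finger_force: 0.0
```

```bash
python3 -c "
from plan import *
plan('long_near',a0=0.02,n=13)
cv2.imwrite('pics/e.png',cv2.resize(camera('scene')[120:345,200:500],None,fx=2.66,fy=2.66))"
```

```text
now [479.8 -30.3 352. ] tip local [122.4, 153.0] F [-0.8  0.7  0.3] t 11.225 open 0.606743086358579
above [0.13, 0.3, 5.3]
low [0.13, 0.3, -6.8]
0.02 [2.35, 1.27, -6.8]
0.15 [3.06, 1.58, -6.83]
0.28 [3.76, 1.89, -6.97]
0.41 [4.44, 2.19, -7.2]
0.54 [5.08, 2.47, -7.52]
0.67 [5.69, 2.73, -7.93]
0.8 [6.24, 2.97, -8.43]
0.92 [6.72, 3.18, -8.99]
1.05 [7.14, 3.36, -9.62]
1.18 [7.47, 3.51, -10.31]
1.31 [7.73, 3.62, -11.03]
1.44 [7.89, 3.69, -11.78]
1.57 [7.97, 3.73, -12.56]
up [7.97, 3.73, -0.3]
```

View pics/e.png

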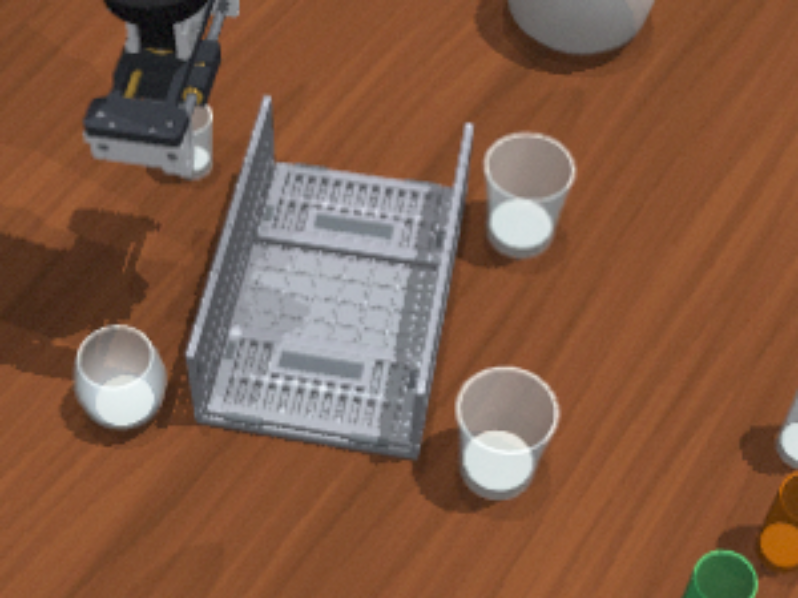

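Call:
{"method": "apply_moves", "body": {
  "targets": [
    [[0, 0.2, -3.4], [0, 0, 0], -1],
    [[0, 0.2, -6.8], [0, 0, 0], -1],
    [[0, 0.2, -6.8], [0, 0, 0], -1],
    [[1.2, 0.7, -6.8], [0, 0, 0], -1],
    [[2.3, 1.3, -6.8], [0, 0, 0], -1],
    [[3.0, 1.6, -6.8], [0, 0, 0], -1],
    [[3.7, 1.9, -7.0], [0, 0, 0], -1],
    [[3.7, 1.9, -7.0], [0, 0, 0], -1]
  ]
}}

```text
clock: 12.28
tcp_pos: [519.0, -8.1, 281.6]
orientation: [-3.075, -0.643, -0.0]
ft_force: [-0.1, -0.0, -1.0]
opening: 0.4
finger_force: 0.0
```

```bash
python3 -c "
from plan import *
plan('long_near',a0=0.28,n=11)"
```

```text
now [519.   -8.1 281.6] tip local [77.6, 82.6] F [-0.1 -0.  -1. ] t 12.275 open 0.4380617841140725
above [-3.79, -1.92, 12.34]
low [-3.79, -1.92, 0.24]
0.28 [-0.15, -0.33, 0.08]
0.41 [0.53, -0.03, -0.15]
0.54 [1.17, 0.25, -0.48]
0.67 [1.77, 0.51, -0.89]
0.8 [2.32, 0.75, -1.38]
0.93 [2.81, 0.96, -1.95]
1.05 [3.22, 1.14, -2.58]
1.18 [3.56, 1.29, -3.26]
1.31 [3.81, 1.4, -3.99]
1.44 [3.97, 1.47, -4.74]
1.57 [4.05, 1.51, -5.51]
up [4.05, 1.51, 6.74]
```

Call:
{"method": "apply_moves", "body": {
  "targets": [
    [[0.5, 0.0, -0.1], [0, 0, 0], -1],
    [[1.2, 0.2, -0.4], [0, 0, 0], -1],
    [[1.8, 0.5, -0.9], [0, 0, 0], -1],
    [[2.3, 0.7, -1.4], [0, 0, 0], -1],
    [[2.8, 0.9, -1.9], [0, 0, 0], -1],
    [[3.2, 1.1, -2.6], [0, 0, 0], -1],
    [[3.6, 1.3, -3.3], [0, 0, 0], -1],
    [[3.8, 1.4, -4.0], [0, 0, 0], -1]
  ]
}}

```text
clock: 13.28
tcp_pos: [556.8, 5.8, 241.1]
orientation: [-3.075, -0.643, 0.0]
ft_force: [-0.0, -0.8, 0.7]
opening: 0.6
finger_force: 0.2
```

Call:
{"method": "apply_moves", "body": {
  "targets": [
    [[0.2, 0.1, -0.7], [0, 0, 0], -1],
    [[0.3, 0.1, -1.2], [0, 0, 0], -1],
    [[0.3, 0.1, -1.3], [0, 0, 0], -1],
    [[0.3, 0.1, -1.3], [0, 0, 0], -1]
  ]
}}

```text
clock: 13.78
tcp_pos: [559.6, 6.6, 228.7]
orientation: [-3.075, -0.643, -0.0]
ft_force: [-0.7, -0.8, -0.5]
opening: 0.7
finger_force: 0.0
```

Call:
{"method": "apply_moves", "body": {
  "targets": [
    [[0, 0, -0.1], [0, 0, 0], -1],
    [[0, 0, -0.2], [0, 0, 0], -1],
    [[0, 0, -0.3], [0, 0, 0], -1],
    [[0, 0, -0.3], [0, 0, 0], -1]
  ]
}}

```text
clock: 14.28
tcp_pos: [559.7, 6.7, 227.5]
orientation: [3.074, 0.643, 0.001]
ft_force: [-12.0, -1.1, 33.6]
opening: 0.5
finger_force: 17.0
```

Call:
{"method": "apply_moves", "body": {
  "targets": [
    [[0, 0, 6], [0, 0, 0], -1],
    [[0, 0, 12], [0, 0, 0], -1],
    [[4, 1.8, 13.5], [0, 0, 0], -1],
    [[8, 3.6, 13.5], [0, 0, 0], -1],
    [[12, 5.3, 13.5], [0, 0, 0], -1],
    [[14.1, 6.2, 13.5], [0, 0, 0], -1],
    [[14.1, 6.2, 13.5], [0, 0, 0], -1]
  ]
}}

```text
clock: 15.15
tcp_pos: [701.3, 69.5, 360.0]
orientation: [-3.074, -0.644, 0.0]
ft_force: [-0.5, -0.4, -0.1]
opening: 0.1
finger_force: 0.0
```

```bash
python3 -c "
from plan import *
plan('long_far',a0=0.02,n=13)
cv2.imwrite('pics/f.png',cv2.resize(camera('scene')[120:345,200:500],None,fx=2.66,fy=2.66))"
```

```text
now [701.3  69.5 360. ] tip local [120.5, 161.0] F [-0.5 -0.4 -0.1] t 15.15 open 0.08856689658696698
above [-0.03, -0.06, 4.5]
low [-0.03, -0.06, -7.6]
0.02 [-2.25, -1.03, -7.6]
0.15 [-2.96, -1.34, -7.63]
0.28 [-3.66, -1.65, -7.77]
0.41 [-4.33, -1.94, -8.0]
0.54 [-4.98, -2.23, -8.32]
0.67 [-5.58, -2.49, -8.73]
0.8 [-6.13, -2.73, -9.23]
0.92 [-6.62, -2.94, -9.79]
1.05 [-7.03, -3.12, -10.42]
1.18 [-7.37, -3.27, -11.11]
1.31 [-7.62, -3.38, -11.83]
1.44 [-7.79, -3.45, -12.58]
1.57 [-7.86, -3.49, -13.36]
up [-7.86, -3.49, -1.1]
```

View pics/f.png

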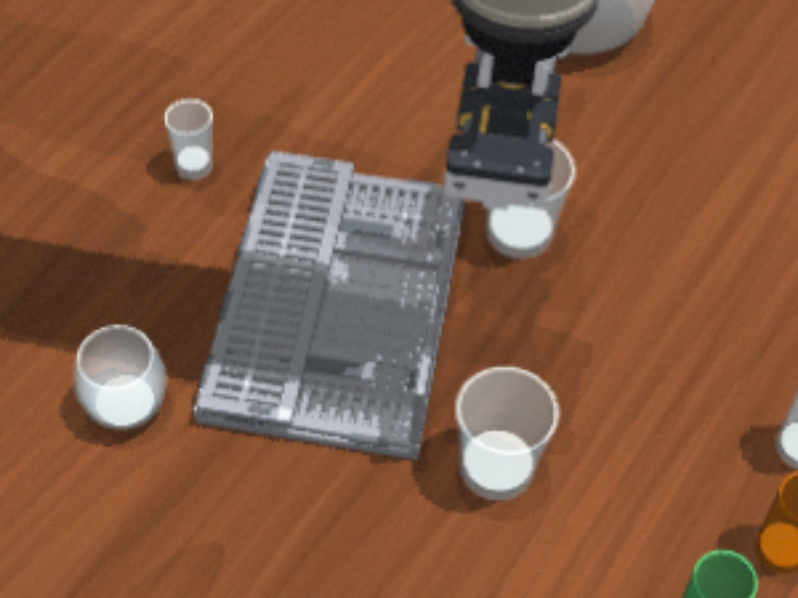

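Call:
{"method": "apply_moves", "body": {
  "targets": [
    [[0, 0, -4], [0, 0, 0], -1],
    [[0, 0, -7.6], [0, 0, 0], -1],
    [[0, 0, -7.6], [0, 0, 0], -1],
    [[-1.2, -0.5, -7.6], [0, 0, 0], -1],
    [[-2.3, -1.0, -7.6], [0, 0, 0], -1],
    [[-3.0, -1.3, -7.6], [0, 0, 0], -1],
    [[-3.7, -1.6, -7.8], [0, 0, 0], -1],
    [[-3.7, -1.6, -7.8], [0, 0, 0], -1]
  ]
}}

```text
clock: 16.2
tcp_pos: [663.2, 52.3, 282.8]
orientation: [3.075, 0.643, -0.0]
ft_force: [0.3, -1.2, -0.0]
opening: 0.3
finger_force: 0.0
```

```bash
python3 -c "
from plan import *
plan('long_far',a0=0.28,n=11)"
```

```text
now [663.2  52.3 282.8] tip local [78.6, 83.8] F [ 0.3 -1.2 -0. ] t 16.2 open 0.26360874745343166
above [3.79, 1.66, 12.22]
low [3.79, 1.66, 0.12]
0.28 [0.15, 0.07, -0.04]
0.41 [-0.52, -0.23, -0.27]
0.54 [-1.17, -0.51, -0.6]
0.67 [-1.77, -0.77, -1.01]
0.8 [-2.32, -1.01, -1.5]
0.93 [-2.8, -1.22, -2.07]
1.05 [-3.22, -1.4, -2.7]
1.18 [-3.55, -1.55, -3.38]
1.31 [-3.81, -1.66, -4.1]
1.44 [-3.97, -1.73, -4.86]
1.57 [-4.05, -1.76, -5.63]
up [-4.05, -1.76, 6.62]
```

Call:
{"method": "apply_moves", "body": {
  "targets": [
    [[-0.6, -0.2, -0.2], [0, 0, 0], -1],
    [[-1.2, -0.5, -0.6], [0, 0, 0], -1],
    [[-1.8, -0.8, -1.0], [0, 0, 0], -1],
    [[-2.3, -1.0, -1.5], [0, 0, 0], -1],
    [[-2.8, -1.2, -2.1], [0, 0, 0], -1],
    [[-3.2, -1.4, -2.7], [0, 0, 0], -1],
    [[-3.6, -1.5, -3.4], [0, 0, 0], -1],
    [[-3.8, -1.7, -4.1], [0, 0, 0], -1]
  ]
}}

```text
clock: 17.2
tcp_pos: [625.3, 35.6, 241.2]
orientation: [-3.075, -0.643, 0.0]
ft_force: [0.6, 0.7, 0.8]
opening: 0.5
finger_force: 0.2
```

Call:
{"method": "apply_moves", "body": {
  "targets": [
    [[-0.2, -0.1, -0.7], [0, 0, 0], -1],
    [[-0.2, -0.1, -1.2], [0, 0, 0], -1],
    [[-0.2, -0.1, -1.4], [0, 0, 0], -1],
    [[-0.2, -0.1, -1.4], [0, 0, 0], -1]
  ]
}}

```text
clock: 17.7
tcp_pos: [623.5, 34.6, 228.0]
orientation: [3.075, 0.643, -0.001]
ft_force: [-4.8, -0.7, 7.7]
opening: 0.1
finger_force: 3.8
```

Call:
{"method": "apply_moves", "body": {
  "targets": [
    [[0, 0, -0.1], [0, 0, 0], -1],
    [[0, 0, -0.2], [0, 0, 0], -1],
    [[0, 0, -0.2], [0, 0, 0], -1],
    [[0, 0, 5], [0, 0, 0], -1],
    [[0, 0, 11], [0, 0, 0], -1],
    [[0, 0, 17], [0, 0, 0], -1],
    [[-6, -6, 20], [0, 0, 0], -1],
    [[-10, -10, 20], [0, 0, 0], -1]
  ]
}}

```text
clock: 18.7
tcp_pos: [537.3, -51.5, 426.9]
orientation: [3.074, 0.645, 0.004]
ft_force: [0.6, -1.5, -0.9]
opening: 0.5
finger_force: 0.0
```

Call:
{"method": "apply_moves", "body": {
  "targets": [
    [[-4, -6, 0], [0, 0, 0], -1],
    [[-8, -12, 0], [0, 0, 0], -1],
    [[-8, -17, 0], [0, 0, 0], -1],
    [[-8, -22, 0], [0, 0, 0], -1],
    [[-8, -22, 0], [0, 0, 0], -1]
  ]
}}

```text
clock: 19.32
tcp_pos: [457.0, -274.8, 425.3]
orientation: [3.076, 0.634, -0.0]
ft_force: [0.8, 0.8, 0.1]
opening: 0.4
finger_force: 0.0
```

```bash
python3 -c "
from h import *
print(observe()['clock'])
for c in('top','scene'):
    im=camera(c)
    print(c,[(n,[np.round(r['position']).tolist() for r in mark_of(c,n)][:2]) for n in('crate','tumbler_a','round_a','shot_a','long_far_top','long_near_top')])
cv2.imwrite('pics/g.png',cv2.resize(camera('scene')[120:345,200:500],None,fx=2.66,fy=2.66))"
```

```text
19.325
top [('crate', [[306.0, 249.0]]), ('tumbler_a', [[325.0, 178.0]]), ('round_a', [[380.0, 279.0]]), ('shot_a', [[286.0, 323.0]]), ('long_far_top', [[306.0, 242.0]]), ('long_near_top', [[312.0, 248.0]])]
scene [('crate', [[326.0, 235.0]]), ('tumbler_a', [[384.0, 295.0], [395.0, 208.0]]), ('round_a', [[249.0, 272.0], [328.0, 237.0]]), ('shot_a', [[272.0, 180.0]]), ('long_far_top', [[332.0, 233.0]]), ('long_near_top', [[319.0, 226.0]])]
```

View pics/g.png

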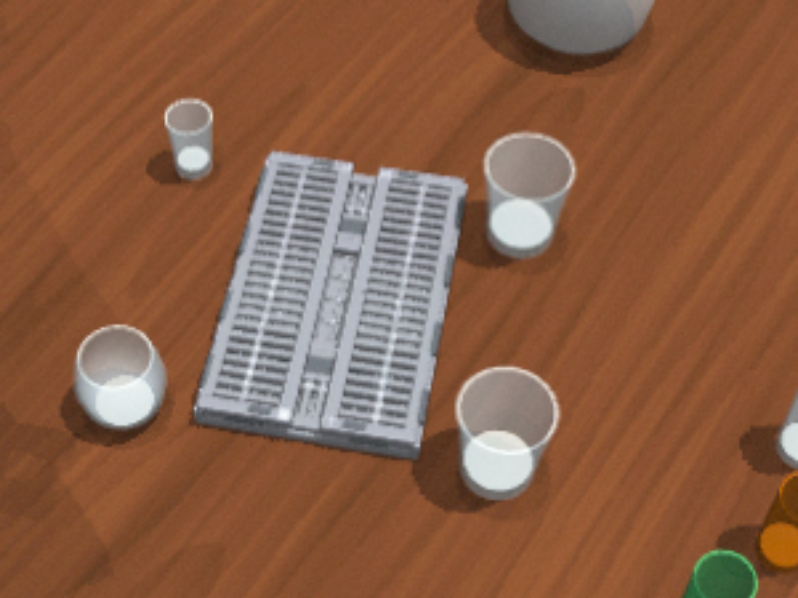

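The picture shows all four walls flat. The crate corners are still at about (200,415) and (418,452), and the glasses have not moved.

```bash
python3 -c "
from workcell import *
print(finish_job())"
```

```text
the job is handed in; nothing more can be done
None
```

The crate is folded flat where it stood, end walls first and then the long walls, with the glassware around it undisturbed, and the job is handed in at about 19.5 s.

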